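# Measure down, safety cap off

## Task

Get ready to dose vinegar essence: lift the small stirrup-handled measuring cup up and off its hook and stand it upright near the middle of the drip tray, and let go of it. Then open the square bottle in the caddy: press its safety cap down, keep it pressed while you turn it anticlockwise a quarter turn, and lift it clear. Finish holding the cap upright straight above the bottle's mouth, its lower edge a good 5 cm above the neck, with the bottle still seated in its caddy and the mustard jar, salt shaker, tin and teaspoon left where they are.

Things in the scene. Friction and masses are not known exactly. Their poses are not given: they have to be found in the camera images.
- bottle: white plastic vinegar-essence bottle standing loose in one of the caddy's two wells; square body 70 x 70 x 83 mm, shoulder rising to 104 mm, then a 26 mm neck with its lip at 139 mm; about 0.65 kg. Origin at the centre of its underside, z up, sides along x and y. The square well keeps it from turning; nothing holds it down.
- cap: ribbed grey safety cap on the bottle, 48 mm diameter, 32 mm high, about 30 g; origin at the centre of its lower edge, z up. Closed, its origin is 125 mm above the bottle's and its x axis lies along the bottle's x. Grip it round the ribs from above, in any direction; fingertips may reach 15 mm below its lower edge. Closed, it cannot be pulled off nor turned more than about 5 degrees.
- cap_top (a point): centre of the cap's top face, 32 mm above its lower edge. The cap is a sprung bayonet: 5 N upward when closed, 9.5 N fully down. Press it down more than 5 mm (aim at 7, it stops at 9), keep it down and turn it anticlockwise seen from above (clockwise is blocked); between 60 and 115 degrees from closed (aim at 85) it is free and lifts straight off; it stops turning at about 125.
- bottle_mouth (a point): centre of the bottle's neck lip, 139 mm above the bottle's underside; moves with the bottle
- caddy: fixed wooden caddy 92 (x) x 182 (y) x 54 mm; origin at the centre of its underside. Two wells, 74 mm square, centred at y = -45 and y = +45 mm, floor 8 mm above the underside; one holds the bottle, the other the mustard jar.
- measure: small steel dosing cup with a stirrup handle, about 0.12 kg, hanging on the hook at the start. Origin at the centre of its underside, z up. Cup 44 mm diameter at the foot, 52 at the rim, 45 high; the stirrup of 6 mm wire stands in the cup's y-z plane, 53 mm wide, apex at z = 100 mm (wire centre); the window under it, z = 45 to 97, is open along x.
- measure_knob (a point): centre of the upright dark wooden grip knob on top of the stirrup (cylinder, 18 mm diameter, 28 mm high), 118 mm above the measure's underside on its axis; grip it here
- hook_stand: fixed hook stand; origin on the worktop below the hook's lowest point, where the measure hangs; the hook points along its -x. Foot 100 x 70 x 10 mm; post at x = +50 mm, 120 mm high; hook wire 7 mm thick, lowest centre line at z = 110 mm.
- hook_tip (a point): upturned end of the hook, x = -21 mm, z = 122 mm in the stand's frame. To free the measure: lift it straight up 20 to 34 mm (more brings the cup's rim against the wire), carry it at that height at least 60 mm along the stand's -x; then it may go anywhere.
- tray: fixed aluminium drip tray 116 x 116 mm, rim 12 mm high and 4 mm thick; origin at the centre of its underside, inner floor 4 mm above it
- mustard: mustard jar, 66 mm diameter, 100 mm high, in the caddy's other well; stays there
- salt_shaker: salt shaker, 44 mm diameter, 90 mm high, standing behind; not to be disturbed
- tin: tin can, 75 mm diameter, 58 mm high, standing behind; not to be disturbed
- spoon: steel teaspoon, 130 mm long, lying on the worktop at the front; not to be disturbed
Mind the look-alikes: they are no part of the job. Of the things shaped like the cap, the grey one is meant.

How it is judged:
By the outcome, as a careful person would: the job done as asked, in the order asked, and still so for the second after the job is handed in, while the arm keeps its last pose, push and grip.
It also fails if it takes over 43 s, if anything falls off the work surface, if the arm or the gripper's body presses on something with over 40 N, if the wrist force passes 120 N, or if a joint passes its speed limit or range.

## Robot

A 7-joint arm with a two-finger parallel gripper is mounted at the origin on a cart in front of the work surface, level with it; the furniture and walls round the work are solid. World frame = base frame: x ahead of the robot, y to its left, z up, the work surface at z = 0. Lengths are in m, angles in rad, forces in N, time in s.
With the tool pointing down it reaches from about 0.425 to 0.875 m from the base axis. Payload 9.9 kg.
Tool frame: the origin (TCP) lies on the centre line of the jaws, within the pads' length; the fingertips stand 25 mm ahead of it and the grasp point (between the pads) lies 6 mm ahead of it (manip.tcp_to_tips is the distance from the TCP to the fingertips, in m); z points along the fingers, y is the line along which they close (so a half turn about z gives the same grasp; the last joint's range is limited). The gripper opens to 85 mm and grips with 20 to 120 N. Pads are 22 mm wide; open, the fingers measure 114 mm over their backs; the gripper's body (76 mm by 85 mm) begins 54 mm behind the grasp point. The pads swing forward as they close: fully open they stand 13 mm farther back than shut.
Start: joints at [-1.426, 0.576, 0.025, 1.437, -0.015, 1.129, -0.057], TCP at [0.153, 0.657, 0.256] pointing down, gripper open.
Joint ranges: [-2.76, 2.76], [-0.34, 2.15], [-1.52, 1.57], [0.19, 2.46], [-1.09, 4.23], [0.17, 1.99], [-2.82, 2.82]. Speed limits (rad/s): [2.22, 2.22, 3.01, 3.01, 3.14, 3.14, 3.14].

## Interface

Orientations are given as a unit quaternion [w, x, y, z].
In Python, from rig import manip, snapshot, get_calibration, boxes_of, tip_of gives the robot as it stands.
- The arm moves only by the shell command python3 -m creep 'ROWS' [FORCE]. ROWS is JSON, a list that holds one entry, the list of rows, each a list of 5 numbers: the closure, from -1 (fully open) to 1 (shut), so that 0 is half open, then the shift along the tool's x, y, z as a fraction of full scale, then the turn about the tool's z as a fraction of full scale. In form: [[[gripper, dx, dy, dz, turn], ...]]. A call has 1 to 20 rows; each row shifts and turns the commanded pose from where the row before left it, along the tool's axes as they then stand; what a row does not reach is not made up. Full scale, the value 1, is 300 mm for a shift and 45 degrees for a turn. A row lasts 1/8 s, in which the tool goes at most 62.5 mm and 10.7 degrees, less where a joint would pass 70% of its speed; a pose out of reach is approached as far as the arm can. A call with a number of a shift or a turn outside -1 to 1 is refused whole. A call with a gripper value outside its range is refused whole. The fingers move at their own pace and stop on an object; FORCE is the grip in N (left out, the last holds). Time passes only in rows, so rows that do not move let the fingers close. It gives the time, the measured TCP pose, the force, the opening and the grip force at its end, in the units of the state.
- manip.read_state(): the state, without advancing time (a new reading comes with each control period).
- snapshot(name): name is "scene" or "top"; returns the picture (384x512x3 uint8, red, green, blue); there is no depth.
- get_calibration(name): a dict with "camera_matrix" (3x3 intrinsics, pixels), "k1" (the pictures are not rectified: a ray, as slopes to the right and down, at radius r is drawn at 1 + k1 r^2 times it, then the intrinsics apply), "pose" (4x4, takes a point from camera to world coordinates). Camera axes: x right, y down, z forward; pixel columns grow to the right and rows downward; lengths in m; the calibration is good to about 2 mm. A picture is of the moment at which its call begins. get_calibration takes no time and is no camera call.
- manip.sign_off(): hands the job in; it is judged then, once.
Trained networks look in the newest picture that a camera, given by its name, has taken for a name from the list of things; names that differ only in an ending like _2 or _b are one class to them, and where a whole thing is asked for, a point or a joint stands for the part that bears it (a point fixed in the world has none). Each returns a list of dicts, best first, with "confidence" (0 to 1); they miss things now and then, are a little off and sometimes report something else, mostly with a low value. They report only what shows in the picture. A call takes as long as a camera call. They do not tell look-alikes from the thing itself.
- boxes_of(camera, query): "at" ([row, column] in pixels, amid what is visible of it).
- tip_of(camera, query): "at" ([row, column] in pixels: a listed point, or the origin of a listed thing).
The state is a dict: "time_s": time; "qpos": joint angles; "dq": joint speeds; "effort": joint torques, N m; "position": TCP position; "eef_rot": TCP orientation; "wrist_force": force on the tool from outside, world axes, zero at the start; "wrist_torque": the same for the moment, N m; "finger_gap": opening from 0.0 (shut) to 1.0 (fully open); "grip_force": force on a finger pad.
Only numpy, scipy, OpenCV 4.12 (cv2) and the standard library are available. Lean on these libraries where they do the work, as an engineer would, in place of code of your own. Each camera call takes 0.05 s, during which the arm holds its last target. There are 200 camera calls.

## Working session

There is one attempt and no reset: what is moved stays moved. The work goes in short steps, Python scripts to look and compute and a shell command to move; the robot and the scene stay as the last step left them, time stands still between calls to the robot, and variables do not carry over. Pictures are saved under pics/ and viewed, at most 10 in all, crops included, and the job is handed in when it is done.

```bash
mkdir -p pics; ls
cat > h.py <<'E'
import numpy as np, cv2
from rig import manip, snapshot, get_calibration, boxes_of, tip_of
def snap(cam,name):
    im=snapshot(cam); cv2.imwrite(f'pics/{name}.png',im[:,:,::-1]); return im
def ray(cam,at):
    c=get_calibration(cam);K=np.array(c['camera_matrix']);P=np.array(c['pose'])
    u=cv2.undistortPoints(np.array([[[at[1],at[0]]]],float),K,np.array([c['k1'],0,0,0,0.]))[0,0]
    d=P[:3,:3]@np.array([u[0],u[1],1]); return P[:3,3],d/np.linalg.norm(d)
def at_z(cam,at,z):
    o,d=ray(cam,at); return o+d*(z-o[2])/d[2]
def tri(a,b):
    o1,d1=ray('scene',a);o2,d2=ray('top',b)
    A=np.stack([d1,-d2],1);s=np.linalg.lstsq(A,o2-o1,rcond=None)[0]
    p,q=o1+d1*s[0],o2+d2*s[1]; return (p+q)/2,np.linalg.norm(p-q)
E
python3 - <<'E'
from h import *
np.set_printoptions(precision=4,suppress=True)
a=snap('scene','s0');b=snap('top','t0')
cv2.imwrite('pics/b0.png',np.vstack([cv2.resize(x,(400,300)) for x in (a,b)])[:,:,::-1])
for n in ['cap_top','measure_knob','hook_tip','tray','bottle_mouth','caddy','mustard','hook_stand','measure','spoon']:
    r={}
    for c in('scene','top'):
        L=tip_of(c,n); r[c]=L
        print(n,c,[(np.round(x['at'],1).tolist(),round(x['confidence'],2)) for x in L[:4]])
    for x in r['scene'][:3]:
        for y in r['top'][:3]:
            p,e=tri(x['at'],y['at'])
            if e<.02: print('   ',p,round(e,4))
s=manip.read_state();print(s, manip.tcp_to_tips)
E
```

```text
pics
cap_top scene [([194.4, 217.4], 0.69), ([186.4, 220.7], 0.48)]
cap_top top [([200.2, 207.2], 0.79), ([252.7, 209.0], 0.63), ([232.2, 136.0], 0.55)]
    [0.481  0.1479 0.141 ] 0.0112
    [0.4791 0.1403 0.1698] 0.0007
measure_knob scene [([200.6, 345.6], 0.83)]
measure_knob top [([188.3, 349.7], 0.91)]
    [ 0.5149 -0.2151  0.1343] 0.01
hook_tip scene [([211.1, 340.9], 0.71)]
hook_tip top [([200.0, 346.8], 0.7)]
    [ 0.4871 -0.2076  0.1163] 0.0027
tray scene [([239.6, 290.8], 0.6)]
tray top [([209.9, 288.8], 0.76)]
    [ 0.472  -0.0697  0.0093] 0.0026
bottle_mouth scene [([194.3, 220.8], 0.66)]
bottle_mouth top [([195.8, 207.7], 0.93)]
    [0.4936 0.1447 0.1341] 0.0055
caddy scene []
caddy top [([207.8, 191.2], 0.84), ([188.7, 349.1], 0.69), ([202.2, 203.7], 0.17)]
mustard scene []
mustard top [([205.3, 176.7], 0.77)]
hook_stand scene [([239.8, 339.3], 0.56)]
hook_stand top [([193.3, 338.7], 0.74), ([196.4, 204.9], 0.16)]
    [ 0.5213 -0.2141 -0.0102] 0.0029
measure scene [([236.7, 336.0], 0.84)]
measure top [([197.3, 342.9], 0.62)]
    [ 0.5047 -0.2109  0.0159] 0.0195
spoon scene []
spoon top [([251.8, 208.8], 0.68)]
{'time_s': 1.1, 'qpos': array([-1.4258,  0.5757,  0.0249,  1.4371, -0.015 ,  1.129 , -0.0565]), 'dq': array([-0.0019,  0.0002,  0.0007,  0.0018,  0.0001, -0.0012,  0.0012]), 'effort': array([ -0.0003, -76.5507,   2.2486, -28.6291,   0.0153,   0.0024,
        -0.0001]), 'position': array([0.1531, 0.6574, 0.2563]), 'eef_rot': array([-0.    ,  0.1141,  0.9935, -0.    ]), 'wrist_force': array([ 0.615 , -0.0268, -0.0367]), 'wrist_torque': array([-0.0269,  0.0115,  0.0194]), 'grip_force': 0.0, 'finger_gap': 1.0001282005632346} 0.025
```

Run:
```python
import cv2
t=cv2.imread('pics/t0.png');s=cv2.imread('pics/s0.png')
cv2.imwrite('pics/t0c.png',cv2.resize(t[140:290,110:390],(800,429),interpolation=cv2.INTER_CUBIC))
cv2.imwrite('pics/s0c.png',cv2.resize(s[150:290,150:400],(800,448),interpolation=cv2.INTER_CUBIC))
```

```text
(no output)
```

View pics/t0c.png

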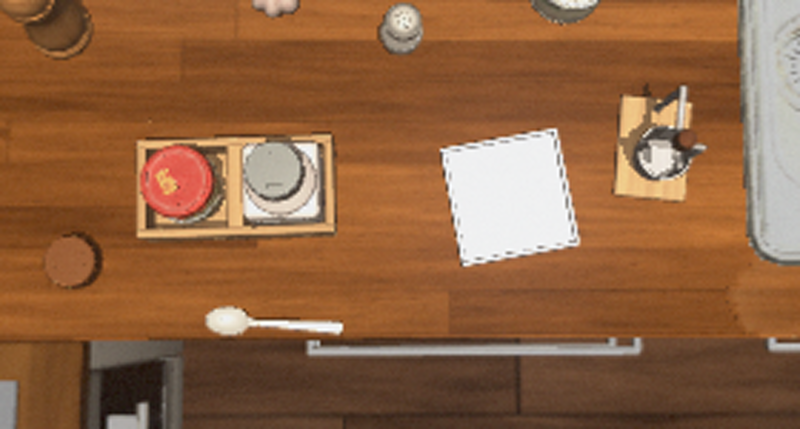

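View pics/s0c.png

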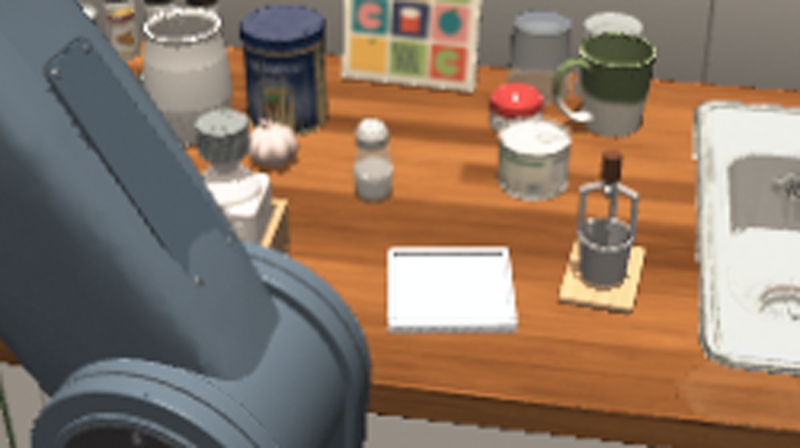

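View pics/b0.png

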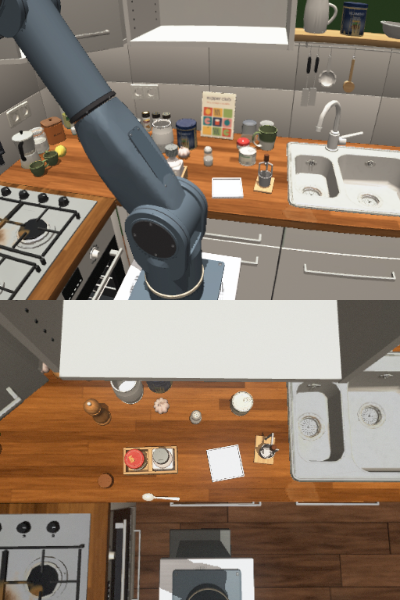

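Top view crop: the red mustard jar is in the left well and the grey cap in the right well at about (275,170). The brown cap at (70,260) is a look-alike. The tray is at about (510,197), and the stand's foot is at about (653,148) with the post on the far side, so the hook points toward the robot. The scene crop shows the knob at (611,165).

Run:
```python
from h import *
np.set_printoptions(precision=4,suppress=True)
T=lambda x,y:(140+y/2.857-.33,110+x/2.857-.33)
S=lambda x,y:(150+y/3.2-.33,150+x/3.2-.33)
def quad(n,pts,z,f=T,c='top'):
    w=np.array([at_z(c,f(*p),z)[:2] for p in pts]); 
    print(n,'c',w.mean(0),'edges',[np.round([*(d:=w[(i+1)%4]-w[i]),np.hypot(*d),np.degrees(np.arctan2(d[1],d[0]))],3).tolist() for i in range(4)])
quad('caddy',[(135,140),(333,133),(336,233),(138,238)],.054)
quad('tray',[(441,150),(556,128),(579,243),(464,265)],.012)
quad('foot',[(622,95),(692,103),(684,200),(614,193)],.010)
quad('trayS',[(388,249),(510,249),(517,323),(388,323)],.012,S,'scene')
quad('footS',[(575,245),(645,248),(633,308),(560,300)],.010,S,'scene')
print('capT',at_z('top',(200.2,207.2),.165),at_z('top',T(275,170),.165))
print('capS',at_z('scene',(186.4,220.7),.165), at_z('scene',S(222,122),.165))
print('knobT',at_z('top',(188.3,349.7),.1345),at_z('top',T(686,138),.1345+.014))
print('knobS',at_z('scene',(200.6,345.6),.1345),at_z('scene',S(611,166),.1345))
print('tri',tri(S(611,166),(188.3,349.7)),tri(S(222,122),T(275,170)))
print('hook',at_z('top',(200,346.8),.122))
for c in('top','scene'): print(c,np.array(get_calibration(c)['pose'])[:3,3])
```

```text
caddy c [0.4815 0.1894] edges [[0.007, -0.183, 0.183, -87.79], [-0.093, -0.004, 0.093, -177.811], [-0.004, 0.181, 0.181, 91.423], [0.091, 0.006, 0.091, 3.617]]
tray c [ 0.4765 -0.0691] edges [[0.022, -0.112, 0.114, -78.96], [-0.112, -0.02, 0.114, -169.857], [-0.021, 0.111, 0.113, 100.729], [0.111, 0.021, 0.113, 10.947]]
foot c [ 0.5245 -0.2097] edges [[-0.008, -0.069, 0.069, -96.435], [-0.096, 0.011, 0.096, 173.282], [0.007, 0.068, 0.068, 84.354], [0.097, -0.01, 0.097, -6.163]]
trayS c [ 0.4727 -0.0673] edges [[0.02, -0.117, 0.119, -80.341], [-0.113, -0.018, 0.115, -170.756], [-0.02, 0.115, 0.116, 99.769], [0.113, 0.021, 0.115, 10.633]]
footS c [ 0.5153 -0.2081] edges [[0.006, -0.068, 0.068, -84.916], [-0.098, 0.009, 0.098, 174.688], [0.001, 0.067, 0.067, 89.085], [0.09, -0.008, 0.091, -5.09]]
capT [0.4798 0.1404 0.165 ] [0.4822 0.1435 0.165 ]
capS [0.4871 0.1435 0.165 ] [0.4784 0.1459 0.165 ]
knobT [ 0.5139 -0.2099  0.1345] [ 0.5126 -0.2065  0.1485]
knobS [ 0.5175 -0.2199  0.1345] [ 0.51   -0.2058  0.1345]
tri (array([ 0.5137, -0.208 ,  0.133 ]), np.float64(0.004526375518978971)) (array([0.4819, 0.1453, 0.1631]), np.float64(0.0034930052363462568))
hook [ 0.4861 -0.2048  0.122 ]
top [0.3583 0.0536 1.153 ]
scene [-0.4954 -0.1979  0.7508]
```

```bash
python3 -m creep '[[[0,-0.152,-0.119,0,0],[0,-0.152,-0.119,0,0],[0,-0.152,-0.119,0,0],[0,-0.152,-0.119,0,0],[0,-0.152,-0.119,0,0],[0,-0.152,-0.119,0,0],[0,-0.152,-0.119,0,0],[0,-0.152,-0.119,0,0],[0,-0.152,-0.119,0,0],[0,-0.057,-0.183,0,0],[0,-0.057,-0.183,0,0],[0,-0.057,-0.183,0,0],[0,-0.057,-0.183,0,0],[0,-0.057,-0.183,0,0],[0,-0.057,-0.183,0,0],[0,-0.057,-0.183,0,0],[0,-0.057,-0.183,0,0],[0,0,0,0,-0.169],[0,0,0,0,0]]]' 40
cat >> h.py <<'E'
def go(x,y,z,head=None):
    s=manip.read_state();p=s['position'];w,a,b,c=s['eef_rot']
    from scipy.spatial.transform import Rotation as R
    M=R.from_quat([a,b,c,w]).as_matrix()
    d=M.T@(np.array([x,y,z])-p)/.3
    hd=np.degrees(np.arctan2(M[1,1],M[0,1]))
    print('t',s['time_s'],'pos',np.round(p,4),'F',np.round(s['wrist_force'],1),'gap',round(s['finger_gap'],3),'grip',round(s['grip_force'],1),'head',round(hd,2),'tilt',np.round(M[2],4))
    print('d/fs',np.round(d,3),'turn',None if head is None else round(-((head-hd+180)%360-180)/45,3),'q',np.round(s['qpos'],2))
E
python3 -c "
from h import *
go(.513,-.2085,.142+.006,84.5)
a=snap('scene','s1');b=snap('top','t1')
cv2.imwrite('pics/b1.png',np.hstack([cv2.resize(a[120:290,260:420],(400,425)),cv2.resize(b[120:290,260:420],(400,425))])[:,:,::-1])
"
```

```text
time_s: 3.48
position: [0.5134, -0.2078, 0.2562]
eef_rot: [-0.0, 0.049, 0.999, 0.0]
wrist_force: [-1.2, -0.6, 0.4]
finger_gap: 0.498
grip_force: 0.0
t 3.475 pos [ 0.5134 -0.2078  0.2562] F [-1.2 -0.6  0.4] gap 0.498 grip 0.0 head 84.4 tilt [ 0.e+00  4.e-04 -1.e+00]
d/fs [ 0.001 -0.003  0.361] turn -0.002 q [ 0.17  0.4   0.18  1.77 -0.09  0.98  1.86]
```

View pics/b1.png

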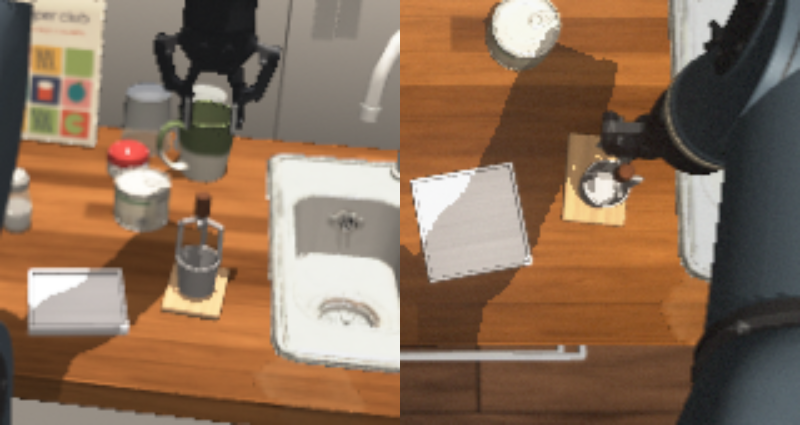

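The open gripper is directly above the knob: fingers at about (205,105) and knob at (203,205) in the scene crop.

```bash
python3 -m creep '[[[0,0,0,0.12,0],[0,0,0,0.12,0],[0,0,0,0.08,0],[0,0,0,0.04,0],[0,0,0,0,0],[1,0,0,0,0],[1,0,0,0,0],[1,0,0,0,0],[1,0,0,0,0]]]' 40
python3 -c "
from h import *
go(.513,-.2085,.142+.006+.027,84.5)"
```

```text
time_s: 4.7
position: [0.5142, -0.2076, 0.1492]
eef_rot: [0.001, 0.048, 0.999, -0.0]
wrist_force: [-0.1, 0.3, 6.9]
finger_gap: 0.201
grip_force: 39.3
t 4.7 pos [ 0.5142 -0.2076  0.1492] F [-0.1  0.3  6.9] gap 0.201 grip 39.3 head 84.49 tilt [-1.9e-03 -3.0e-04 -1.0e+00]
d/fs [ 0.003 -0.003 -0.086] turn -0.0 q [ 0.19  0.52  0.16  1.9  -0.12  0.73  1.89]
```

```bash
python3 -m creep '[[[1,0,0,-0.03,0],[1,0,0,-0.03,0],[1,0,0,-0.03,0],[1,0,0,0,0],[1,0,0,0,0]]]' 60
python3 -c "
from h import *
go(.513,-.2085,.175,84.5)"
```

```text
time_s: 5.32
position: [0.5134, -0.2073, 0.1752]
eef_rot: [-0.0, 0.048, 0.999, 0.0]
wrist_force: [0.2, -0.7, -1.6]
finger_gap: 0.185
grip_force: 58.5
t 5.325 pos [ 0.5134 -0.2073  0.1752] F [ 0.2 -0.7 -1.6] gap 0.185 grip 58.5 head 84.5 tilt [ 1.e-04  0.e+00 -1.e+00]
d/fs [ 0.001 -0.004  0.001] turn -0.0 q [ 0.19  0.49  0.17  1.87 -0.11  0.79  1.89]
```

```bash
python3 -m creep '[[[1,0.05,0,0,0],[1,0.1,0,0,0],[1,0.1,0,0,0],[1,0,0,0,0],[1,0,0,0,0]]]'
python3 -c "
from h import *
go(.4755,-.0685,.175,84.5)
a=snap('scene','s2');b=snap('top','t2')
cv2.imwrite('pics/b2.png',np.hstack([cv2.resize(a[120:290,260:420],(400,425)),cv2.resize(b[120:290,260:420],(400,425))])[:,:,::-1])
"
```

```text
time_s: 5.95
position: [0.439, -0.2002, 0.1754]
eef_rot: [0.0, 0.048, 0.999, -0.0]
wrist_force: [0.1, 0.1, -0.9]
finger_gap: 0.186
grip_force: 58.6
t 5.95 pos [ 0.439  -0.2002  0.1754] F [ 0.1  0.1 -0.9] gap 0.186 grip 58.6 head 84.49 tilt [-6.e-04 -0.e+00 -1.e+00]
d/fs [-0.079  0.449  0.002] turn -0.0 q [ 0.21  0.4   0.17  2.04 -0.1   0.7   1.92]
```

View pics/b2.png

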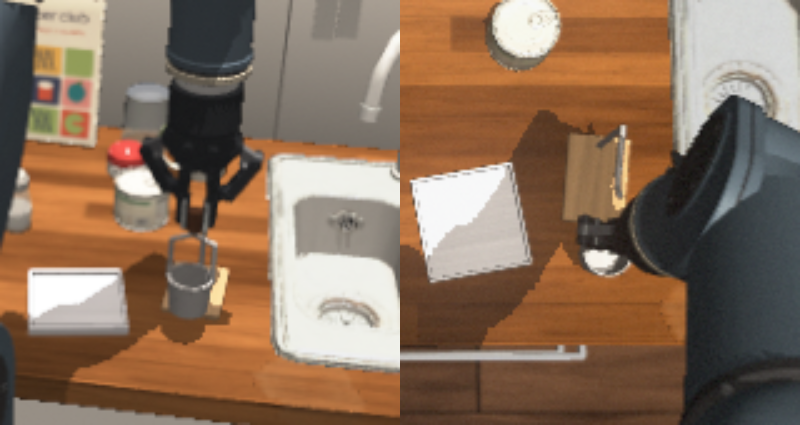

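The measure is free of the hook and hangs upright in the jaws, with the cup at about (188,290) in the scene crop. Next I carry it over the tray and lower it.

```bash
python3 -m creep '[[[1,-0.02,0.11,0,0],[1,-0.02,0.11,0,0],[1,-0.02,0.11,0,0],[1,-0.02,0.119,0,0],[1,0,0,0,0],[1,0,0,0.05,0],[1,0,0,0.05,0],[1,0,0,0.01,0],[1,0,0,0,0]]]'
python3 -c "
from h import *
go(.4755,-.0685,.137,84.5)"
```

```text
time_s: 7.18
position: [0.4758, -0.0689, 0.1424]
eef_rot: [-0.0, 0.048, 0.999, -0.0]
wrist_force: [0.5, 0.6, -1.1]
finger_gap: 0.188
grip_force: 58.8
t 7.175 pos [ 0.4758 -0.0689  0.1424] F [ 0.5  0.6 -1.1] gap 0.188 grip 58.8 head 84.46 tilt [ 2.e-04 -3.e-04 -1.e+00]
d/fs [0.001 0.001 0.018] turn -0.001 q [-0.06  0.45  0.15  2.08 -0.11  0.62  1.64]
```

```bash
python3 -m creep '[[[1,0,0,0.008,0],[1,0,0,0.007,0],[1,0,0,0,0]]]'; python3 -m creep '[[[1,0,0,0.004,0],[1,0,0,0,0]]]'
```

```text
time_s: 7.55
position: [0.4757, -0.0684, 0.1378]
eef_rot: [0.0, 0.048, 0.999, -0.0]
wrist_force: [-0.2, -0.1, -1.1]
finger_gap: 0.187
grip_force: 58.8
time_s: 7.8
position: [0.4758, -0.0684, 0.1366]
eef_rot: [0.0, 0.048, 0.999, 0.0]
wrist_force: [0.2, -0.1, -1.4]
finger_gap: 0.185
grip_force: 58.9
```

```bash
python3 -m creep '[[[1,0,0,0.004,0],[1,0,0,0,0]]]'; python3 -m creep '[[[1,0,0,0.004,0],[1,0,0,0,0]]]'
```

```text
time_s: 8.05
position: [0.4763, -0.0685, 0.1365]
eef_rot: [0.001, 0.048, 0.999, 0.0]
wrist_force: [-4.1, 0.5, 15.7]
finger_gap: 0.188
grip_force: 61.0
time_s: 8.3
position: [0.4769, -0.0686, 0.1365]
eef_rot: [0.002, 0.048, 0.999, 0.0]
wrist_force: [-5.2, 0.7, 32.1]
finger_gap: 0.188
grip_force: 62.8
```

```bash
python3 -m creep '[[[1,0,0,-0.006,0],[1,0,0,0,0],[0.4,0,0,0,0],[0,0,0,0,0],[0,0,0,0,0],[0,0,0,0,0],[0,0,0,-0.03,0],[0,0,0,-0.1,0],[-0.5,0,0,-0.15,0],[-0.5,0,0,-0.08,0],[-0.5,0,0,0,0]]]'
python3 -c "
from h import *
go(.4825,.1445,.25,0)
a=snap('scene','s3');b=snap('top','t3')
cv2.imwrite('pics/b3.png',np.hstack([cv2.resize(a[150:290,160:380],(400,255)),cv2.resize(b[120:290,130:400],(400,252)).repeat(1,0)[:252] if 0 else cv2.resize(b[130:270,160:380],(400,255))])[:,:,::-1])
for n in ['cap_top','measure_knob','measure']:
  for c in('scene','top'): print(n,c,[(np.round(x['at'],1).tolist(),round(x['confidence'],2),at_z(c,x['at'],{'cap_top':.165,'measure_knob':.122,'measure':.004}[n]).round(4)[:2]) for x in tip_of(c,n)[:3]])
"
```

```text
time_s: 9.68
position: [0.4766, -0.0685, 0.2462]
eef_rot: [0.002, 0.048, 0.999, 0.0]
wrist_force: [-0.1, 1.2, -0.3]
finger_gap: 0.751
grip_force: 0.0
t 9.675 pos [ 0.4766 -0.0685  0.2462] F [-0.1  1.2 -0.3] gap 0.751 grip 0.0 head 84.49 tilt [-4.2e-03  3.0e-04 -1.0e+00]
d/fs [ 0.049  0.709 -0.013] turn 1.878 q [-0.09  0.3   0.19  1.95 -0.07  0.89  1.6 ]
cap_top scene [([231.1, 154.6], 0.65, array([0.2425, 0.2433]))]
cap_top top [([200.1, 204.6], 0.89, array([0.48  , 0.1466])), ([231.0, 134.2], 0.78, array([0.407 , 0.3092])), ([204.0, 291.1], 0.33, array([ 0.4709, -0.0597]))]
measure_knob scene [([205.0, 292.2], 0.7, array([ 0.4883, -0.0685]))]
measure_knob top [([205.0, 292.9], 0.55, array([ 0.4733, -0.0691]))]
measure scene [([242.2, 291.3], 0.66, array([ 0.4659, -0.0709]))]
measure top [([210.3, 290.6], 0.56, array([ 0.4717, -0.0765]))]
```

View pics/b3.png

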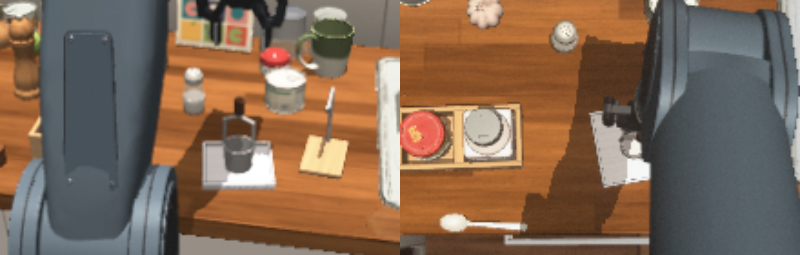

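The measure stands upright in the tray, with the cup at about (238,150) in the left crop, and the hook is empty. Next is the cap.

```bash
python3 -m creep '[[[-1,0.008,0.142,0,0],[-1,0.01,0.142,0,0],[-1,0.01,0.142,0,0],[-1,0.01,0.142,0,0],[-1,0.01,0.141,0,0],[-1,0,0,0,0.234],[-1,0,0,0,0.234],[-1,0,0,0,0.234],[-1,0,0,0,0.234],[-1,0,0,0,0.234],[-1,0,0,0,0.234],[-1,0,0,0,0.234],[-1,0,0,0,0.234],[-1,0,0,0,0]]]' 60
python3 -c "
from h import *
go(.4815,.1445,.008+.125+.017+.006,0)
a=snap('scene','s4');b=snap('top','t4')
cv2.imwrite('pics/b4.png',np.hstack([cv2.resize(a[130:270,160:300],(400,400)),cv2.resize(b[150:250,150:250],(400,400))])[:,:,::-1])
"
```

```text
time_s: 11.82
position: [0.4816, 0.1448, 0.2436]
eef_rot: [0.0, 0.705, 0.709, -0.0]
wrist_force: [0.1, 0.7, -0.4]
finger_gap: 1.0
grip_force: 0.0
t 11.825 pos [0.4816 0.1448 0.2436] F [ 0.1  0.7 -0.4] gap 1.0 grip 0.0 head 0.33 tilt [-8.e-04 -6.e-04 -1.e+00]
d/fs [-0.001 -0.     0.292] turn 0.007 q [-0.74  0.37  0.49  1.91 -0.22  0.91 -0.13]
```

View pics/b4.png

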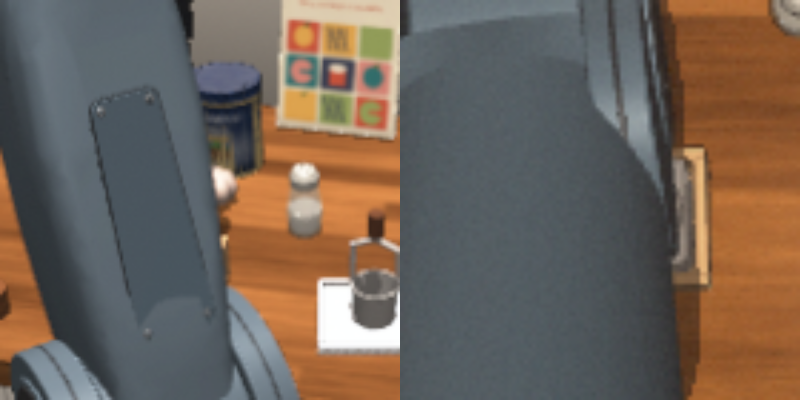

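The arm hides the cap in both views, so I descend on the measured position, close gently, and check the opening.

```bash
python3 -m creep '[[[-1,0,0,0.12,0],[-1,0,0,0.1,0],[-1,0,0,0.05,0],[-1,0,0,0.035,0],[-1,0,0,0,0]]]' 20; python3 -m creep '[[[1,0,0,0,0],[1,0,0,0,0],[1,0,0,0,0],[1,0,0,0,0],[1,0,0,0,0]]]' 20
python3 -c "
from h import *
go(.4815,.1445,.152,0)"
```

```text
time_s: 12.55
position: [0.4818, 0.1446, 0.1524]
eef_rot: [-0.0, 0.705, 0.709, -0.0]
wrist_force: [-0.3, 0.0, 0.3]
finger_gap: 0.997
grip_force: 0.0
time_s: 13.18
position: [0.4824, 0.1448, 0.1529]
eef_rot: [0.0, 0.706, 0.709, 0.001]
wrist_force: [2.1, 0.3, 5.1]
finger_gap: 0.544
grip_force: 25.5
t 13.175 pos [0.4824 0.1448 0.1529] F [2.1 0.3 5.1] gap 0.544 grip 25.5 head 0.25 tilt [ 4.0e-04  1.4e-03 -1.0e+00]
d/fs [-0.001 -0.003  0.003] turn 0.006 q [-0.68  0.49  0.42  2.03 -0.31  0.69 -0.05]
```

The opening of 46 mm confirms the jaws hold the 48 mm cap. I grip firmly and press.

```bash
python3 -m creep '[[[1,0,0,0,0],[1,0,0,0,0],[1,0,0,0.009,0],[1,0,0,0.009,0],[1,0,0,0.007,0],[1,0,0,0,0],[1,0,0,0,0]]]' 80
python3 -c "
from h import *
go(.4815,.1445,.152,0)"
```

```text
time_s: 14.05
position: [0.4824, 0.1448, 0.1454]
eef_rot: [0.0, 0.706, 0.709, 0.001]
wrist_force: [1.9, 1.0, 9.0]
finger_gap: 0.531
grip_force: 81.3
t 14.05 pos [0.4824 0.1448 0.1454] F [1.9 1.  9. ] gap 0.531 grip 81.3 head 0.26 tilt [ 4.0e-04  1.3e-03 -1.0e+00]
d/fs [-0.001 -0.003 -0.022] turn 0.006 q [-0.67  0.5   0.42  2.03 -0.32  0.67 -0.04]
```

```bash
python3 -m creep '[[[1,0,0,0,-0.21],[1,0,0,0,-0.21],[1,0,0,0,-0.21]]]' ; python3 -c "
from h import *
go(.4815,.1445,.1454,85);print(manip.read_state()['wrist_torque'])"
```

```text
time_s: 14.42
position: [0.4826, 0.1446, 0.1455]
eef_rot: [0.001, 0.508, 0.861, 0.001]
wrist_force: [3.1, 0.2, 7.8]
finger_gap: 0.53
grip_force: 81.5
t 14.425 pos [0.4826 0.1446 0.1455] F [3.1 0.2 7.8] gap 0.53 grip 81.5 head 28.9 tilt [-7.0e-04  1.6e-03 -1.0e+00]
d/fs [ 0.001 -0.003  0.   ] turn -1.247 q [-0.57  0.48  0.27  2.03 -0.2   0.65  0.33]
[-0.14321141 -0.64011649 -0.0772362 ]
```

```bash
python3 -m creep '[[[1,0,0,0,-0.21],[1,0,0,0,-0.21],[1,0,0,0,-0.21],[1,0,0,0,-0.21],[1,0,0,0,-0.21],[1,0,0,0,-0.21],[1,0,0,0,0]]]' ; python3 -c "
from h import *
go(.4815,.1445,.1454,85);print(manip.read_state()['wrist_torque'])"
```

```text
time_s: 15.3
position: [0.483, 0.1453, 0.1457]
eef_rot: [0.001, 0.04, 0.999, 0.001]
wrist_force: [3.2, 2.4, 9.3]
finger_gap: 0.527
grip_force: 81.4
t 15.3 pos [0.483  0.1453 0.1457] F [3.2 2.4 9.3] gap 0.527 grip 81.4 head 85.46 tilt [-0.0026  0.0017 -1.    ]
d/fs [ 0.005 -0.003  0.001] turn 0.01 q [-0.36  0.46 -0.03  2.02  0.02  0.65  1.08]
[ 0.43404068 -0.76885138  0.05708316]
```

```bash
python3 -m creep '[[[1,0,0,-0.015,0],[1,0,0,-0.02,0],[1,0,0,-0.02,0],[1,0,0,0,0]]]' ; python3 -c "
from h import *
go(.4825,.1447,.232,85)"
```

```text
time_s: 15.8
position: [0.4816, 0.1448, 0.1617]
eef_rot: [0.0, 0.041, 0.999, 0.0]
wrist_force: [1.6, 2.1, 0.9]
finger_gap: 0.528
grip_force: 81.8
t 15.8 pos [0.4816 0.1448 0.1617] F [1.6 2.1 0.9] gap 0.528 grip 81.8 head 85.32 tilt [-0.  0. -1.]
d/fs [-0.003  0.    -0.234] turn 0.007 q [-0.37  0.44 -0.03  2.01  0.02  0.7   1.08]
```

```bash
python3 -m creep '[[[1,0,0,-0.05,0],[1,0,0,-0.07,0],[1,0,0,-0.07,0],[1,0,0,-0.045,0],[1,0,0,0,0],[1,0,0,0,0]]]' ; python3 -c "
from h import *
go(.4825,.1447,.232,85)
a=snap('scene','s5');b=snap('top','t5')
cv2.imwrite('pics/b5.png',np.hstack([cv2.resize(a[130:270,160:300],(400,400)),cv2.resize(b[150:250,150:250],(400,400))])[:,:,::-1])
for n in ['cap','bottle_mouth','measure']:
  for c in('scene','top'): print(n,c,[(np.round(x['at'],1).tolist(),round(x['confidence'],2),at_z(c,x['at'],{'cap':.212,'bottle_mouth':.147,'measure':.004}[n]).round(4)[:2]) for x in tip_of(c,n)[:3]])
"
```

```text
time_s: 16.55
position: [0.4813, 0.1445, 0.2312]
eef_rot: [-0.001, 0.041, 0.999, -0.0]
wrist_force: [-0.9, -0.7, -0.9]
finger_gap: 0.528
grip_force: 81.7
t 16.55 pos [0.4813 0.1445 0.2312] F [-0.9 -0.7 -0.9] gap 0.528 grip 81.7 head 85.31 tilt [ 1.2e-03 -7.0e-04 -1.0e+00]
d/fs [-0.004  0.001 -0.003] turn 0.007 q [-0.37  0.35 -0.03  1.92  0.01  0.88  1.09]
cap scene []
cap top [([229.9, 136.8], 0.74, array([0.4072, 0.2914]))]
bottle_mouth scene []
bottle_mouth top []
measure scene []
measure top [([210.3, 290.5], 0.52, array([ 0.4717, -0.0763]))]
```

View pics/b5.png

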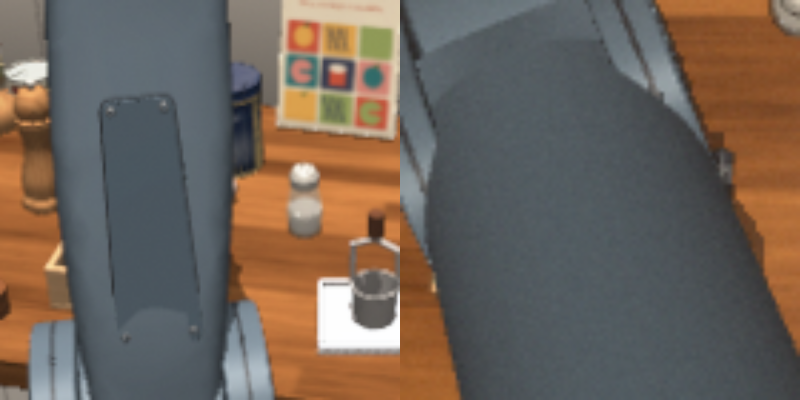

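Both cameras' views of the cap are blocked by the arm. The opening is unchanged at 45 mm and the load is about 1 N, so the jaws hold the cap and the bottle did not come up with it. The lower edge is about 64 mm above the neck.

```bash
python3 -c "
from rig import manip; print(manip.sign_off())"
```

```text
the job is handed in; nothing more can be done
None
```

The job is handed in at about 17 s. The measure stands upright and released in the tray, and the cap is unscrewed and held about 6 cm above the bottle's mouth; the arm hid the cap and bottle at the end, so that part rests on force, opening and position readings.

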